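Close the measuring cell and set its clamping cap

ROBOT

A 7-joint arm with a two-finger parallel gripper is mounted at the origin on the work surface. World frame = base frame: x ahead of the robot, y to its left, z up, the work surface at z = 0. Lengths are in m, angles in rad, forces in N, time in s.
With the tool pointing down it reaches from about 0.425 to 0.925 m from the base axis. Payload 6.8 kg.
Tool frame: the origin (TCP) lies on the front face of the gripper's body, between the roots of the fingers; the fingertips stand 73 mm ahead of it and the grasp point (between the pads) lies 54 mm ahead of it; z points along the fingers, y is the line along which they close (so a half turn about z gives the same grasp; the last joint's range is limited). The gripper opens to 85 mm and grips with 20 to 120 N. Pads are 22 mm wide; open, the fingers measure 114 mm over their backs; the gripper's body (76 mm by 85 mm) begins 54 mm behind the grasp point. The pads swing forward as they close: fully open they stand 13 mm farther back than shut.
Start: joints at [1.193, 0.477, 0.022, 1.555, -0.011, 1.109, -0.083], TCP at [0.18, -0.651, 0.304] pointing down, gripper open.
Joint ranges: [-2.96, 2.96], [-0.34, 2.1], [-1.41, 1.46], [0.24, 2.44], [-1.37, 4.51], [0.17, 1.92], [-2.96, 2.96]. Speed limits (rad/s): [2.39, 2.39, 3.14, 3.14, 3.14, 3.14, 3.14].

INTERFACE

Orientations are given as a unit quaternion [w, x, y, z].
In Python, from station import bot, optics gives the robot as it stands.
- The arm moves only by the tool drive_tool, never from a script. Its argument "deltas" is a list of rows, each an object with "gripper": the closure in counts, from 0 (fully open) to 255 (shut); "offset": the shift along the tool's x, y, z in units of 1000 mm (1.0 is 1000 mm), a list of three; "angular": the turn, a rotation vector about the tool's x, y, z in units of 45 degrees (1.0 is 45 degrees), a list of three. In form: [{"gripper": gripper, "offset": [dx, dy, dz], "angular": [rx, ry, rz]}, ...]. A call has 1 to 5 rows; each row is the pose to reach, as a shift and turn from the pose commanded when the call began, along the tool's axes at that moment; what a row does not reach only later rows make up. A row lasts 1/10 s, in which the tool goes at most 50 mm and 8.59 degrees, less where a joint would pass 70% of its speed; a pose out of reach is approached as far as the arm can. A call with a number of a shift or a turn outside -1 to 1 is refused whole. A call with a gripper value outside its range is refused whole. The fingers move at their own pace and stop on an object; "grip_force" is the grip in N (left out, the last holds). Time passes only in rows, so rows that repeat a pose let the fingers close. It gives the time, the measured TCP pose, the force, the opening and the grip force at its end, in the units of the state.
- bot.get_obs(): the state, without advancing time (a new reading comes with each control period).
- optics.read_camera(name): name is "scene" or "top" or "wrist"; returns the picture (480x640x3 uint8, blue, green, red); there is no depth.
- optics.camera_model(name): a dict with "fx", "fy", "cx", "cy" (pixels), "cam_to_world" (4x4, takes a point from camera to world coordinates). Camera axes: x right, y up, looking along -z (the intrinsics and any distortion apply to the point x, -y, -z); pixel columns grow to the right and rows downward; lengths in m; the calibration is good to about 2 mm. The wrist camera is an equidistant fisheye: a pixel r from the principal point sees the ray r / f radians off the axis. A picture is of the moment at which its call begins: read the wrist's pose just before it. camera_model takes no time and is no camera call; for the wrist camera it gives the pose at the moment of the call.
- bot.hand_in(): hands the job in; it is judged then, once.
The state is a dict: "t": time; "q": joint angles; "joint_vel": joint speeds; "joint_torque": joint torques, N m; "eef_pos": TCP position; "tool_rot": TCP orientation; "contact_force": force on the tool from outside, world axes, zero at the start; "torque": the same for the moment, N m; "gripper_width": opening from 0.0 (shut) to 1.0 (fully open); "grasp_force": force on a finger pad.
Only numpy, scipy, OpenCV 4.12 (cv2) and the standard library are available. Lean on these libraries where they do the work, as an engineer would, in place of code of your own. Each camera call takes 0.05 s, during which the arm holds its last target. There are 200 camera calls.

TASK

Close up the white measuring cell: slide its flat metal cover fully shut over the sample compartment, then screw the knurled clamping cap down (clockwise seen from above) until it bottoms out, and back it off a quarter turn so that the cover can still expand when the cell warms. Finish while holding the cap gripped still at that setting - do not let go of it - with the cover still shut, and leave the sample dish and everything else on the bench where it is.

Things in the scene. Friction and masses are not known exactly. Their poses are not given: they have to be found in the camera images.
- cell: White housing fixed to the bench, 104 mm (its x) by 240 mm (its y, from -130 to +110) and 45 mm tall, with two low guide rails (top at z 53) along its long sides. Origin on the bench surface below the rail centre line; z up. An open-topped compartment, 62 mm by 60 mm, 31 mm deep, lies at y -10 to +50. At y = +75, x = 0 an upright threaded stud carries the knurled cap. Its place and yaw vary.
- cover (a joint): Slide position of the flat dark steel cover, m: 0 = fully shut (against its stop), 0.085 = fully open. Shutting moves it along the cell's +y, towards the cap; its forked end then straddles the stud under the cap. It needs about 1.5 to 3 N and stays where it is left.
- cover_pull (a point): Point on the upright pull of the cover: a plate 40 mm wide (cell's x), 12 mm thick (cell's y, the slide direction), rising 32 mm from the cover's top face (z 51) to z 83. The point is on its mid-plane, 20 mm above the cover's top face, 12 mm below the pull's upper edge. Axes as the cell's. At shut it lies 97 mm from the cap's axis.
- cap (a joint): Turn of the knurled steel cap, rad: 0 = bottomed out on the cover (hard stop), positive = unscrewed, i.e. anticlockwise seen from above; a quarter turn is 1.57. Right-hand thread, 4 mm rise per turn; it starts between 1.0 and 2.8 and cannot come off (stop at 4.5). Friction about 0.05 N m, so it stays where it is left.
- cap_grip (a point): Point on the axis of the knurled cap, an upright steel cylinder 39 mm in diameter and 40 mm tall with fine ribs round its side and a dark groove on its flat top, running from the centre to the rim. The point is 26 mm above the cap's underside, 14 mm below its top; z up; x points along the groove and turns with the cap (with the cell's x when bottomed). Bottomed, the underside is at z 51, level with the cover's top face, so the point is at z 77.
- dish: small open steel sample dish, 44 mm wide, 16 mm tall, standing inside the compartment under or beside the cover; origin at the centre of its underside; to be left alone
- vial: small amber glass jar with white lid, 28 mm wide, 50 mm tall, in front of the cell; origin at the centre of its underside; to be left alone
- beaker: clear glass beaker, 52 mm wide, 60 mm tall, behind the cell; origin at the centre of its underside; to be left alone
- spatula: steel laboratory spatula (8 mm rod with a flat blade), 172 mm long, lying behind the cell; origin at the centre of its underside; to be left alone
- bottle: amber bottle, 86 mm wide, 170 mm tall, on the right of the bench; origin at the centre of its underside; to be left alone
- bottle2: second amber bottle, 86 mm wide, 170 mm tall, on the right of the bench; origin at the centre of its underside; to be left alone
- timer: flat white key-pad, 90 x 130 x 18 mm, on the left of the bench; origin at the centre of its underside; to be left alone

How it is judged:
By the outcome, as a careful person would: the job done as asked, in the order asked, and still so for the second after the job is handed in, while the arm keeps its last pose, push and grip.
It also fails if it takes over 67 s, if anything falls off the work surface, if the arm or the gripper's body presses on something with over 40 N, if the wrist force passes 120 N, or if a joint passes its speed limit or range.

## Working session

There is one attempt and no reset: what is moved stays moved. The work goes in short steps, Python scripts to look and compute and a tool call to move; the robot and the scene stay as the last step left them, time stands still between calls to the robot, and variables do not carry over. Pictures are saved under pics/ and viewed, at most 10 in all, crops included, and the job is handed in when it is done.

Besides the shell and the picture viewer there is one more tool, called after "Request:" as name(argument=value, ...) on one line, values as JSON. drive_tool: Moves the arm, as the interface text tells. Its arguments: {"type":"object","properties":{"deltas":{"type":"array"},"grip_force":{"type":"number"}},"required":["deltas"]}

```bash
mkdir -p pics; ls
python3 - <<'E'
from station import bot, optics
import cv2, numpy as np
o=bot.get_obs(); print({k:np.round(v,3) for k,v in o.items()})
for n in ("scene","top"):
    cv2.imwrite(f"pics/{n}0.png",optics.read_camera(n)); m=optics.camera_model(n); print(n,{k:np.round(v,3).tolist() for k,v in m.items()})
E
```

```text
pics
{'t': np.float64(0.0), 'q': array([ 1.193,  0.478,  0.022,  1.556, -0.012,  1.109, -0.083]), 'joint_vel': array([-0.001, -0.   , -0.   ,  0.001,  0.   , -0.   , -0.   ]), 'joint_torque': array([-0.0000e+00, -5.9644e+01,  1.6070e+00, -2.8120e+01,  1.2000e-02,
        9.0000e-03, -0.0000e+00]), 'eef_pos': array([ 0.18 , -0.65 ,  0.303]), 'tool_rot': array([-0.001,  0.991,  0.135, -0.   ]), 'contact_force': array([ 0.031, -0.035,  0.244]), 'torque': array([0.043, 0.016, 0.009]), 'grasp_force': np.float64(0.0), 'gripper_width': np.float64(1.002)}
scene {'fx': 623.956, 'fy': 623.956, 'cx': 326.528, 'cy': 245.476, 'cam_to_world': [[0.668, -0.4, 0.627, 1.46], [0.744, 0.376, -0.552, -0.786], [-0.015, 0.836, 0.549, 0.868], [0.0, 0.0, 0.0, 1.0]]}
top {'fx': 470.237, 'fy': 470.237, 'cx': 313.997, 'cy': 238.663, 'cam_to_world': [[-0.017, 0.986, -0.165, 0.378], [-1.0, -0.017, 0.005, 0.008], [0.002, 0.165, 0.986, 1.218], [0.0, 0.0, 0.0, 1.0]]}
```

View pics/scene0.png

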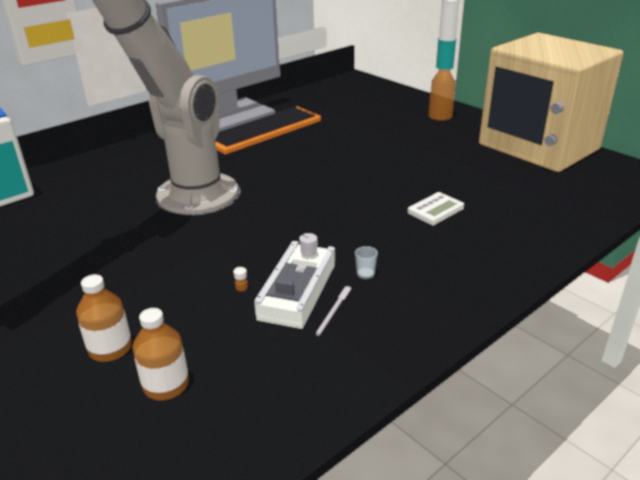

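View pics/top0.png

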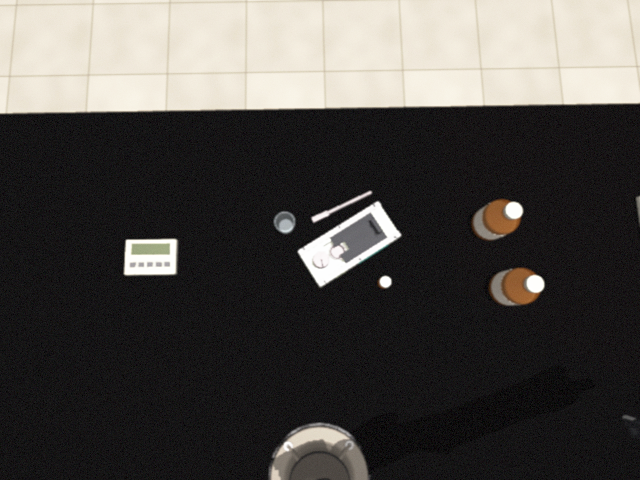

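The scene view shows the white cell at about (297,285), with its cap at (309,245) and pull at (286,288). The top view shows the cap at (321,260), the pull at (376,227) and the vial at (385,282). I'll enlarge both for pixel readings.

```bash
python3 - <<'E'
import cv2, numpy as np
a=cv2.imread("pics/scene0.png")[225:335,250:350]; b=cv2.imread("pics/top0.png")[195:295,290:410]
a=cv2.resize(a,None,fx=3.8,fy=3.8,interpolation=cv2.INTER_CUBIC); b=cv2.resize(b,None,fx=3.5,fy=3.5,interpolation=cv2.INTER_CUBIC)
c=np.zeros((600,800,3),np.uint8); c[:a.shape[0],:a.shape[1]]=a; c[:b.shape[0],380:380+b.shape[1]]=b; cv2.imwrite("pics/crop0.png",c[:430])
E
cat > h.py <<'E'
from station import bot, optics
import cv2, numpy as np
from scipy.spatial.transform import Rotation as R
def ray(m,uv):
    T=np.array(m["cam_to_world"]); x=(uv[0]-m["cx"])/m["fx"]; y=(uv[1]-m["cy"])/m["fy"]
    if m.get("fish"):
        r=np.hypot(x,y); s=np.sin(r)/max(r,1e-9); d=np.array([x*s,-y*s,-np.cos(r)])
    else: d=np.array([x,-y,-1.])
    d=T[:3,:3]@d; return T[:3,3],d/np.linalg.norm(d)
def at_z(m,uv,z):
    o,d=ray(m,uv); return o+d*(z-o[2])/d[2]
def tri(rs):
    A=sum(np.eye(3)-np.outer(d,d) for o,d in rs); b=sum((np.eye(3)-np.outer(d,d))@o for o,d in rs)
    return np.linalg.solve(A,b)
def tool(o=None):
    o=o or bot.get_obs(); return np.array(o["eef_pos"]),R.from_quat(np.array(o["tool_rot"])[[1,2,3,0]])
E
```

```text
(no output)
```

View pics/crop0.png

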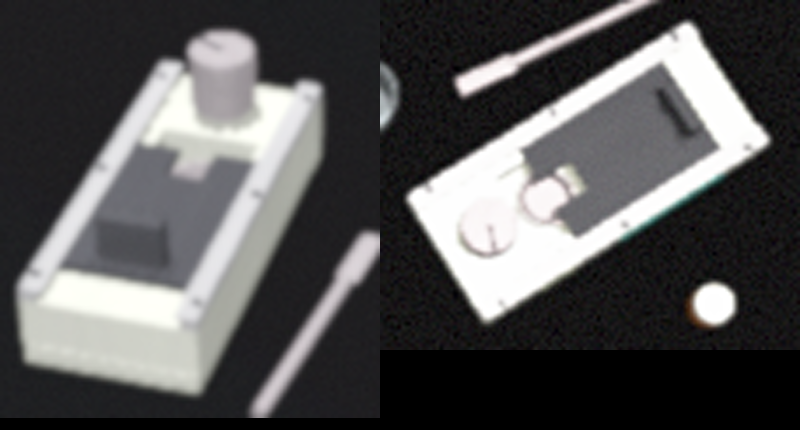

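Crop readings (full-image pixels): 
- Cap top centre: scene (308.4,237.4), top (320.9,260.1). 
- Pull top centre: scene about (285.5,281.6), top about (374.6,227). 
- Housing corners in the top view: (298.6,249.9), (387.1,201.3), (401.4,235), (320.6,287). 
- The groove points towards image-down in the top view.

Run:
```python
from h import *
s,t=optics.camera_model("scene"),optics.camera_model("top")
cap=tri([ray(s,(308.4,237.4)),ray(t,(320.9,260.1))]); pull=tri([ray(s,(285.5,281.6)),ray(t,(374.6,227))])
print("cap top",cap,"pull top",pull)
c=[at_z(t,p,.050)[:2] for p in [(298.6,249.9),(387.1,201.3),(401.4,235),(320.6,287)]]
print(np.round(c,3)); 
r,ct=cv2.minAreaRect(np.float32(c)*1000)[1:],np.mean(c,0); print(r,ct)
y=((c[0]+c[3])-(c[1]+c[2]))/2; yaw=np.arctan2(-y[0],y[1]); print("len",np.linalg.norm(y),"yaw",yaw)
u=np.array([-np.sin(yaw),np.cos(yaw)]); ex=np.array([np.cos(yaw),np.sin(yaw)])
o=ct+u*.01; print("origin",o,"cap by cell",o+.075*u,"cap local",(cap[:2]-o)@ex,(cap[:2]-o)@u,"pull local",(pull[:2]-o)@ex,(pull[:2]-o)@u)
g0,g1=at_z(t,(320.9,260.1),cap[2]),at_z(t,(321.2,265.6),cap[2]); d=(g1-g0)[:2]
print("groove rel ang",np.arctan2(d@u,d@ex))
p,Rt=tool(); print("tool x,y,z",Rt.as_matrix().round(3).tolist())
w=optics.camera_model("wrist"); print({k:np.round(v,3).tolist() for k,v in w.items()})
vial=at_z(t,((713-380)/3.5+290,304/3.5+195),.05); print("vial",vial,"bk",at_z(t,(285,222),.06))
```

```text
cap top [ 0.51547405 -0.01184506  0.08841513] pull top [ 0.59741342 -0.14673744  0.07391361]
[[ 0.545  0.041]
 [ 0.667 -0.186]
 [ 0.579 -0.219]
 [ 0.452 -0.012]]
((107.775634765625, 257.642578125), 29.6731014251709) [ 0.56074095 -0.09404512]
len 0.24994189545658202 yaw 0.520745908162317
origin [ 0.55576568 -0.08537063] cap by cell [ 0.51845113 -0.02031201] cap local 0.0016300763724398858 0.08382581986826396 pull local 0.005595600744264065 -0.07395341968227767
groove rel ang 2.6554578145418155
tool x,y,z [[0.964, 0.267, -0.001], [0.267, -0.964, 0.002], [-0.0, -0.002, -1.0]]
{'fx': 371.648, 'fy': 371.648, 'cx': 320.997, 'cy': 234.877, 'cam_to_world': [[0.266, 0.93, 0.253, 0.243], [-0.964, 0.257, 0.069, -0.632], [-0.001, -0.262, 0.965, 0.373], [0.0, 0.0, 0.0, 1.0]]}
vial [ 0.46173725 -0.1726465   0.05      ] bk [0.61525723 0.07406169 0.06      ]
```

Request:
drive_tool(deltas=[{"gripper": 0,"offset": [0.04,-0.03,0],"angular": [0,0,0]},{"gripper": 0,"offset": [0.08,-0.06,0],"angular": [0,0,0]},{"gripper": 0,"offset": [0.12,-0.09,0],"angular": [0,0,0]},{"gripper": 0,"offset": [0.16,-0.12,0],"angular": [0,0,0]},{"gripper": 0,"offset": [0.2,-0.15,0],"angular": [0,0,0]}], grip_force=30)

```text
t: 0.6
eef_pos: [0.3335, -0.4508, 0.3037]
tool_rot: [-0.0, 0.991, 0.134, -0.0]
contact_force: [1.3, -0.3, 0.8]
gripper_width: 0.997
grasp_force: 0.0
```

Request:
drive_tool(deltas=[{"gripper": 0,"offset": [0.04,-0.03,0],"angular": [0,0,0]},{"gripper": 0,"offset": [0.08,-0.06,0],"angular": [0,0,0]},{"gripper": 0,"offset": [0.12,-0.09,0],"angular": [0,0,0]},{"gripper": 0,"offset": [0.16,-0.12,0],"angular": [0,0,0]},{"gripper": 0,"offset": [0.2,-0.15,0],"angular": [0,0,0]}])

```text
t: 1.1
eef_pos: [0.4862, -0.2531, 0.3038]
tool_rot: [0.0, 0.991, 0.134, -0.0]
contact_force: [0.4, -0.5, 0.6]
gripper_width: 0.999
grasp_force: 0.0
```

Request:
drive_tool(deltas=[{"gripper": 0,"offset": [0.03,-0.03,0],"angular": [0,0,-0.1]},{"gripper": 0,"offset": [0.06,-0.06,0],"angular": [0,0,-0.2]},{"gripper": 0,"offset": [0.09,-0.09,0],"angular": [0,0,-0.32]},{"gripper": 0,"offset": [0.12,-0.115,0.02],"angular": [0,0,-0.32]},{"gripper": 0,"offset": [0.12,-0.115,0.02],"angular": [0,0,-0.32]}])

```text
t: 1.6
eef_pos: [0.5717, -0.1053, 0.2816]
tool_rot: [-0.002, 0.965, 0.262, -0.001]
contact_force: [-0.7, 0.6, 0.0]
gripper_width: 1.001
grasp_force: 0.0
```

Run:
```python
from h import *
optics.read_camera("wrist")
m=optics.camera_model("wrist"); o=bot.get_obs(); im=optics.read_camera("wrist")
np.save("w1.npy",{**m,"fish":1},allow_pickle=True)
cv2.imwrite("pics/w1.png",im); print(o["eef_pos"],np.round(o["q"],3),np.round(o["torque"],3)); print(tool(o)[1].as_matrix().round(4))
```

```text
[ 0.57071991 -0.1086613   0.2822974 ] [ 0.324  0.365 -0.307  1.79   0.126  1.008 -1.075] [-0.048  0.001 -0.015]
[[ 0.8645  0.5026 -0.0026]
 [ 0.5026 -0.8645  0.0019]
 [-0.0013 -0.0029 -1.    ]]
```

View pics/w1.png

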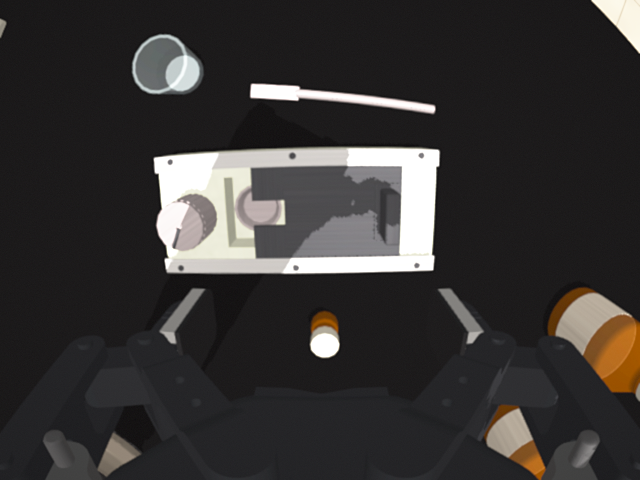

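The wrist view shows the cell well aligned with the image: cap top at about (180,226) with the groove pointing to (176,246), and the pull near (390,217). I'll enlarge the pull and cap.

Run:
```python
import cv2, numpy as np
i=cv2.imread("pics/w1.png"); f=lambda a:cv2.resize(a,None,fx=5,fy=5,interpolation=cv2.INTER_CUBIC)
a=f(i[155:265,340:420]).astype(float); b=f(i[190:260,150:225])
c=np.zeros((550,785,3),np.uint8); c[:,:400]=np.clip(255*(a/255)**.45,0,255); c[:350,405:780]=b; cv2.imwrite("pics/w1c.png",c)
```

```text
(no output)
```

View pics/w1c.png

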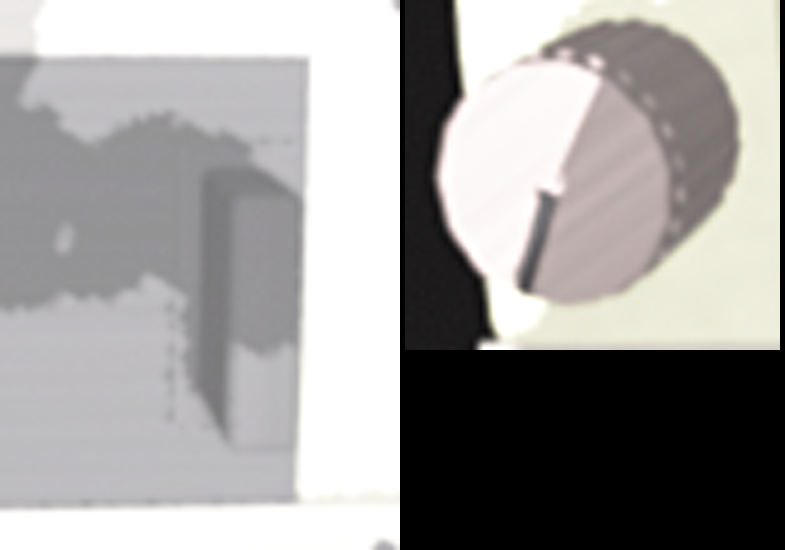

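Pull top-face centre is (393,219) in full-image pixels, cap top centre (179.6,226.4), and the groove's rim end (174.2,248).

Run:
```python
from h import *
w=np.load("w1.npy",allow_pickle=True).item(); s,t=optics.camera_model("scene"),optics.camera_model("top")
cap=tri([ray(s,(308.4,237.4)),ray(w,(179.6,226.4))]);cap2=tri([ray(s,(308.4,237.4)),ray(t,(320.9,260.1)),ray(w,(179.6,226.4))]); pull=tri([ray(s,(285.5,281.6)),ray(w,(393,219))])
print("cap",cap,cap2,"at .0925",at_z(w,(179.6,226.4),.0925),"pull",pull,"at .083",at_z(w,(393,219),.083))
# housing top corners z .053 (rail ends)
c=np.array([at_z(w,p,.053)[:2] for p in [(155,158),(439,150),(434,270),(167,272)]])
y=((c[0]+c[3])-(c[1]+c[2]))/2; yaw=np.arctan2(-y[0],y[1]); print("len",np.linalg.norm(y),"yaw",yaw,"w",np.linalg.norm(c[0]-c[3]))
C=at_z(w,(179.6,226.4),.0925)[:2];P=at_z(w,(393,219),.083)[:2]
u=np.array([-np.sin(yaw),np.cos(yaw)]); ex=np.array([np.cos(yaw),np.sin(yaw)])
d=P-C; print("pull rel cap local",d@ex,d@u,"yaw from cap-pull",np.arctan2(d[0],-d[1]))
G=at_z(w,(174.2,248),.0925)[:2]-C; print("groove ang",np.arctan2(G@u,G@ex),np.linalg.norm(G))
p,Rt=tool(); 
for n,T in (("pull",[*P,.075]),("cap",[*C,.0785])):
  print(n,"grasp->delta tool", Rt.inv().apply(np.array(T)-(p+Rt.apply([0,0,.054]))))
```

```text
cap [ 0.51809256 -0.01279192  0.09050196] [ 0.51574518 -0.01232984  0.08826291] at .0925 [ 0.51795193 -0.01416931  0.0925    ] pull [ 0.60323701 -0.15107191  0.08021671] at .083 [ 0.60175814 -0.15197692  0.083     ]
len 0.24065449844655304 yaw 0.5420521089423895 w 0.10364805365316702
pull rel cap local 0.0006984787116752482 -0.16128834627380528 yaw from cap-pull 0.5463827029460657
groove ang 2.7661716379303485 0.018365041467613613
pull grasp->delta tool [0.00727976 0.05142224 0.15378098]
cap grasp->delta tool [ 0.00354572 -0.10982942  0.15052128]
```

Request:
drive_tool(deltas=[{"gripper": 0,"offset": [0.007,0.04,0],"angular": [0,0,-0.023]},{"gripper": 0,"offset": [0.0073,0.0514,0.03],"angular": [0,0,-0.023]},{"gripper": 0,"offset": [0.0073,0.0514,0.07],"angular": [0,0,-0.023]},{"gripper": 0,"offset": [0.0073,0.0514,0.11],"angular": [0,0,-0.023]},{"gripper": 0,"offset": [0.0073,0.0514,0.12],"angular": [0,0,-0.023]}])

```text
t: 2.2
eef_pos: [0.5991, -0.1548, 0.1599]
tool_rot: [-0.001, 0.964, 0.265, -0.004]
contact_force: [0.0, -0.1, -0.2]
gripper_width: 0.996
grasp_force: 0.0
```

Request:
drive_tool(deltas=[{"gripper": 0,"offset": [0,0,0.02],"angular": [0,0,0]},{"gripper": 0,"offset": [0,0,0.032],"angular": [0,0,0]},{"gripper": 140,"offset": [0,0,0.032],"angular": [0,0,0]},{"gripper": 200,"offset": [0,0,0.032],"angular": [0,0,0]},{"gripper": 255,"offset": [0,0,0.032],"angular": [0,0,0]}], grip_force=25)

```text
t: 2.7
eef_pos: [0.6032, -0.1532, 0.1334]
tool_rot: [0.001, 0.964, 0.266, 0.001]
contact_force: [0.2, -0.5, -0.4]
gripper_width: 0.519
grasp_force: 0.0
```

Request:
drive_tool(deltas=[{"gripper": 255,"offset": [0,0,0],"angular": [0,0,0]},{"gripper": 255,"offset": [0,0,0],"angular": [0,0,0]},{"gripper": 255,"offset": [0,0,0],"angular": [0,0,0]}])

```text
t: 3.0
eef_pos: [0.6028, -0.153, 0.1327]
tool_rot: [0.0, 0.964, 0.267, 0.0]
contact_force: [-1.2, -0.0, 4.6]
gripper_width: 0.13
grasp_force: 28.8
```

Request:
drive_tool(deltas=[{"gripper": 255,"offset": [0,-0.01,0],"angular": [0,0,0]},{"gripper": 255,"offset": [0,-0.022,0],"angular": [0,0,0]},{"gripper": 255,"offset": [0,-0.034,0],"angular": [0,0,0]},{"gripper": 255,"offset": [0,-0.046,0],"angular": [0,0,0]},{"gripper": 255,"offset": [0,-0.055,0],"angular": [0,0,0]}])

```text
t: 3.5
eef_pos: [0.5739, -0.1051, 0.1327]
tool_rot: [0.0, 0.964, 0.267, 0.0]
contact_force: [0.1, -2.4, 6.2]
gripper_width: 0.135
grasp_force: 29.0
```

Request:
drive_tool(deltas=[{"gripper": 255,"offset": [0,-0.002,0],"angular": [0,0,0]},{"gripper": 255,"offset": [0,-0.004,0],"angular": [0,0,0]},{"gripper": 255,"offset": [0,-0.006,0],"angular": [0,0,0]},{"gripper": 255,"offset": [0,-0.006,0],"angular": [0,0,0]}])

```text
t: 3.9
eef_pos: [0.5709, -0.1001, 0.1327]
tool_rot: [0.0, 0.964, 0.267, 0.0]
contact_force: [-2.2, -0.9, 7.4]
gripper_width: 0.137
grasp_force: 29.2
```

Request:
drive_tool(deltas=[{"gripper": 255,"offset": [0,-0.001,0],"angular": [0,0,0]},{"gripper": 255,"offset": [0,-0.002,0],"angular": [0,0,0]},{"gripper": 255,"offset": [0,-0.002,0],"angular": [0,0,0]}])

```text
t: 4.2
eef_pos: [0.57, -0.0986, 0.1327]
tool_rot: [0.0, 0.964, 0.267, 0.0]
contact_force: [-1.4, -1.7, 7.5]
gripper_width: 0.127
grasp_force: 29.2
```

Request:
drive_tool(deltas=[{"gripper": 255,"offset": [0,-0.001,0],"angular": [0,0,0]},{"gripper": 255,"offset": [0,-0.002,0],"angular": [0,0,0]},{"gripper": 255,"offset": [0,-0.002,0],"angular": [0,0,0]}])

```text
t: 4.5
eef_pos: [0.5689, -0.0969, 0.1327]
tool_rot: [0.0, 0.964, 0.267, 0.0]
contact_force: [-1.2, -1.6, 7.8]
gripper_width: 0.134
grasp_force: 29.2
```

Request:
drive_tool(deltas=[{"gripper": 255,"offset": [0,-0.001,0],"angular": [0,0,0]},{"gripper": 255,"offset": [0,-0.002,0],"angular": [0,0,0]},{"gripper": 255,"offset": [0,-0.002,0],"angular": [0,0,0]}])

```text
t: 4.8
eef_pos: [0.5686, -0.0964, 0.1327]
tool_rot: [0.001, 0.964, 0.266, 0.001]
contact_force: [2.1, -5.1, 4.0]
gripper_width: 0.132
grasp_force: 28.8
```

Request:
drive_tool(deltas=[{"gripper": 255,"offset": [0,-0.002,0],"angular": [0,0,0]},{"gripper": 255,"offset": [0,-0.002,0],"angular": [0,0,0]}])

```text
t: 5.0
eef_pos: [0.5684, -0.0963, 0.1328]
tool_rot: [0.002, 0.964, 0.266, 0.002]
contact_force: [5.0, -8.9, 1.5]
gripper_width: 0.133
grasp_force: 28.4
```

Request:
drive_tool(deltas=[{"gripper": 0,"offset": [0,0,0],"angular": [0,0,0]},{"gripper": 0,"offset": [0,0,0],"angular": [0,0,0]},{"gripper": 0,"offset": [0,0,0],"angular": [0,0,0]},{"gripper": 0,"offset": [0,0,-0.03],"angular": [0,0,0]},{"gripper": 0,"offset": [0,0,-0.07],"angular": [0,0,0]}])

```text
t: 5.5
eef_pos: [0.5651, -0.0929, 0.2004]
tool_rot: [-0.001, 0.964, 0.267, -0.003]
contact_force: [1.6, -0.7, 0.6]
gripper_width: 0.964
grasp_force: 0.0
```

Request:
drive_tool(deltas=[{"gripper": 0,"offset": [0,0,-0.03],"angular": [0,0,0]},{"gripper": 0,"offset": [0,0,-0.06],"angular": [0,0,0]},{"gripper": 0,"offset": [0,0,-0.08],"angular": [0,0,0]},{"gripper": 0,"offset": [0,0,-0.08],"angular": [0,0,0]}])

```text
t: 5.9
eef_pos: [0.5682, -0.0931, 0.2849]
tool_rot: [0.001, 0.964, 0.267, 0.002]
contact_force: [0.0, 0.0, -0.5]
gripper_width: 0.998
grasp_force: 0.0
```

Run:
```python
from h import *
m=optics.camera_model("wrist"); o=bot.get_obs(); im=optics.read_camera("wrist")
np.save("w2.npy",{**m,"fish":1},allow_pickle=True)
cv2.imwrite("pics/w2.png",im); print(o["eef_pos"],np.round(o["q"],3)); print(tool(o)[1].as_matrix().round(4))
```

```text
[ 0.56819589 -0.09312052  0.28487318] [ 0.298  0.351 -0.305  1.805  0.123  1.    -1.087]
[[ 8.578e-01  5.139e-01  5.200e-03]
 [ 5.139e-01 -8.578e-01 -4.000e-04]
 [ 4.300e-03  3.000e-03 -1.000e+00]]
```

View pics/w2.png

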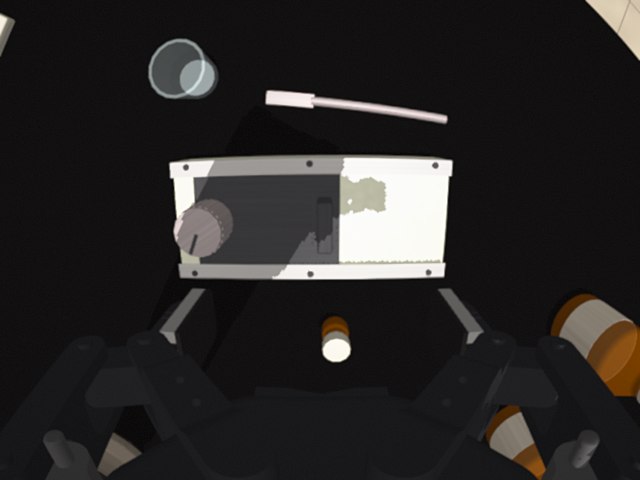

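The cover is shut, with its forked end under the cap. The cap top centre is now at about (197,229), and the groove tip at (193,248).

Run:
```python
from h import *
im=cv2.imread("pics/w2.png")
w=np.load("w2.npy",allow_pickle=True).item()
C2=at_z(w,(197,229),.0925); print(C2)
C=(C2+np.array([.5180,-.0142,.0925]))/2
p,Rt=tool(); print(Rt.inv().apply(np.array([*C[:2],.076])-(p+Rt.apply([0,0,.054]))))
```

```text
[ 0.52034718 -0.01255849  0.0925    ]
[-0.00064734 -0.09348217  0.15277752]
```

Request:
drive_tool(deltas=[{"gripper": 0,"offset": [0,-0.03,0],"angular": [0,0,-0.19]},{"gripper": 0,"offset": [0,-0.06,0],"angular": [0,0,-0.38]},{"gripper": 0,"offset": [-0.0006,-0.0935,0],"angular": [0,0,-0.57]},{"gripper": 0,"offset": [-0.0006,-0.0935,0],"angular": [0,0,-0.76]},{"gripper": 0,"offset": [-0.0006,-0.0935,0],"angular": [0,0,-0.95]}])

```text
t: 6.45
eef_pos: [0.517, -0.0124, 0.2804]
tool_rot: [-0.001, 0.798, 0.603, -0.001]
contact_force: [1.7, -0.1, 0.8]
gripper_width: 0.998
grasp_force: 0.0
```

Request:
drive_tool(deltas=[{"gripper": 0,"offset": [0,0,0.02],"angular": [0,0,-0.19]},{"gripper": 0,"offset": [0,0,0.03],"angular": [0,0,-0.38]},{"gripper": 0,"offset": [0,0,0.04],"angular": [0,0,-0.57]},{"gripper": 0,"offset": [0,0,0.05],"angular": [0,0,-0.76]},{"gripper": 0,"offset": [0,0,0.06],"angular": [0,0,-0.95]}])

```text
t: 6.95
eef_pos: [0.5173, -0.0136, 0.2199]
tool_rot: [-0.001, 0.524, 0.852, -0.001]
contact_force: [0.4, 0.2, 0.0]
gripper_width: 0.997
grasp_force: 0.0
```

Request:
drive_tool(deltas=[{"gripper": 0,"offset": [0,0,0],"angular": [0,0,-0.19]},{"gripper": 0,"offset": [0,0,0],"angular": [0,0,-0.38]},{"gripper": 0,"offset": [0,0,0],"angular": [0,0,-0.57]},{"gripper": 0,"offset": [0,0,0],"angular": [0,0,-0.76]},{"gripper": 0,"offset": [0,0,0],"angular": [0,0,-0.95]}])

```text
t: 7.45
eef_pos: [0.5173, -0.0136, 0.2203]
tool_rot: [-0.001, 0.178, 0.984, 0.0]
contact_force: [0.0, 0.1, 1.2]
gripper_width: 1.004
grasp_force: 0.0
```

```bash
cat > pr.py <<'E'
from h import *
import sys
o=bot.get_obs(); p,Rt=tool(o); M=Rt.as_matrix()
C=np.array([.5192,-.0134,.076])
print("t",o["t"],"p",p.round(4),"q",np.round(o["q"],3),"yaw_y",np.arctan2(M[1,1],M[0,1]).round(4),"tz",M[:,2].round(4),"F",np.round(o["contact_force"],2),"M",np.round(o["torque"],3))
print("d to cap grasp",Rt.inv().apply(C-(p+Rt.apply([0,0,.054]))).round(4), "w",o["gripper_width"],"tilt fix (x,y,units)",(Rt.inv().apply(np.cross(M[:,2],[0,0,-1]))/(np.pi/4)).round(4))
E
python3 pr.py
```

```text
t 7.45 p [ 0.5173 -0.0136  0.2203] q [ 0.529  0.428 -0.768  1.968  0.377  0.895  0.778] yaw_y 1.2136 tz [-2.8e-03  7.0e-04 -1.0e+00] F [0.03 0.08 1.16] M [-0.068  0.006  0.005]
d to cap grasp [-0.0021  0.0008  0.0903] w 1.0038516277575538 tilt fix (x,y,units) [-0.0004 -0.0037  0.    ]
```

Request:
drive_tool(deltas=[{"gripper": 0,"offset": [-0.002,0.001,0.01],"angular": [0,0,-0.19]},{"gripper": 0,"offset": [-0.002,0.001,0.025],"angular": [0,0,-0.38]},{"gripper": 0,"offset": [-0.002,0.001,0.04],"angular": [0,0,-0.57]},{"gripper": 0,"offset": [-0.002,0.001,0.06],"angular": [0,0,-0.57]},{"gripper": 0,"offset": [-0.002,0.001,0.08],"angular": [0,0,-0.57]}])

```text
t: 7.95
eef_pos: [0.5195, -0.0133, 0.1398]
tool_rot: [-0.001, -0.042, 0.999, 0.001]
contact_force: [0.2, -0.4, 0.6]
gripper_width: 0.998
grasp_force: 0.0
```

Request:
drive_tool(deltas=[{"gripper": 0,"offset": [0,0,0.01],"angular": [0,0,0]},{"gripper": 60,"offset": [0,0,0.01],"angular": [0,0,0]},{"gripper": 100,"offset": [0,0,0.01],"angular": [0,0,0]},{"gripper": 140,"offset": [0,0,0.01],"angular": [0,0,0]},{"gripper": 255,"offset": [0,0,0.01],"angular": [0,0,0]}], grip_force=40)

```text
t: 8.45
eef_pos: [0.5212, -0.0136, 0.1329]
tool_rot: [0.001, -0.042, 0.999, -0.0]
contact_force: [0.2, -0.7, 2.8]
gripper_width: 0.446
grasp_force: 40.4
```

Request:
drive_tool(deltas=[{"gripper": 255,"offset": [0,0,0],"angular": [0,0,0]},{"gripper": 255,"offset": [0,0,0],"angular": [0,0,0]}])

```text
t: 8.65
eef_pos: [0.5212, -0.0136, 0.1327]
tool_rot: [0.001, -0.042, 0.999, -0.0]
contact_force: [-0.9, -0.3, 6.5]
gripper_width: 0.44
grasp_force: 40.5
```

```bash
python3 pr.py
```

```text
t 8.65 p [ 0.5212 -0.0136  0.1327] q [ 0.511  0.586 -0.768  2.017  0.586  0.769  1.043] yaw_y 1.6543 tz [ 1.5e-03 -3.0e-04 -1.0e+00] F [-0.89 -0.3   6.52] M [-0.108  0.228  0.018]
d to cap grasp [0.0021 0.0004 0.0027] w 0.4401447202542315 tilt fix (x,y,units) [-0.0006  0.0018 -0.    ]
```

Request:
drive_tool(deltas=[{"gripper": 255,"offset": [0,0,0.0001],"angular": [0,0,0.16]},{"gripper": 255,"offset": [0,0,0.0002],"angular": [0,0,0.32]},{"gripper": 255,"offset": [0,0,0.0003],"angular": [0,0,0.48]},{"gripper": 255,"offset": [0,0,0.0003],"angular": [0,0,0.64]},{"gripper": 255,"offset": [0,0,0.0004],"angular": [0,0,0.8]}])

```text
t: 9.15
eef_pos: [0.5209, -0.0153, 0.1323]
tool_rot: [0.001, 0.272, 0.962, -0.001]
contact_force: [-2.7, -6.1, 8.0]
gripper_width: 0.441
grasp_force: 40.9
```

```bash
python3 pr.py
```

```text
t 9.15 p [ 0.5209 -0.0153  0.1323] q [ 0.401  0.541 -0.618  2.024  0.474  0.72   0.505] yaw_y 1.0198 tz [ 3.0e-04 -2.8e-03 -1.0e+00] F [-2.73 -6.12  8.02] M [-1.107  0.564  0.021]
d to cap grasp [0.0025 0.0009 0.0023] w 0.44149373658018803 tilt fix (x,y,units) [-0.0029  0.0022 -0.    ]
```

Request:
drive_tool(deltas=[{"gripper": 255,"offset": [0,-0.001,0.0001],"angular": [0,0,0.16]},{"gripper": 255,"offset": [0,-0.0015,0.0002],"angular": [0,0,0.32]},{"gripper": 255,"offset": [0,-0.002,0.0003],"angular": [0,0,0.48]},{"gripper": 255,"offset": [0,-0.002,0.0003],"angular": [0,0,0.64]},{"gripper": 255,"offset": [0,-0.002,0.0004],"angular": [0,0,0.8]}])

```text
t: 9.65
eef_pos: [0.5194, -0.0167, 0.1318]
tool_rot: [0.0, 0.556, 0.831, -0.001]
contact_force: [-2.5, -4.4, 9.0]
gripper_width: 0.445
grasp_force: 40.9
```

```bash
python3 pr.py
```

```text
t 9.65 p [ 0.5194 -0.0167  0.1318] q [ 0.287  0.506 -0.467  2.034  0.358  0.68  -0.02 ] yaw_y 0.3917 tz [-5.0e-04 -2.3e-03 -1.0e+00] F [-2.49 -4.43  8.98] M [-0.804  0.91   0.05 ]
d to cap grasp [0.0032 0.0011 0.0018] w 0.4454488904377079 tilt fix (x,y,units) [-0.0017  0.0024  0.    ]
```

Request:
drive_tool(deltas=[{"gripper": 255,"offset": [0,-0.001,0.0001],"angular": [0,0,0.16]},{"gripper": 255,"offset": [0,-0.0017,0.0002],"angular": [0,0,0.32]},{"gripper": 255,"offset": [0,-0.0022,0.0003],"angular": [0,0,0.48]},{"gripper": 255,"offset": [0,-0.0026,0.0003],"angular": [0,0,0.64]},{"gripper": 255,"offset": [0.0003,-0.003,0.0004],"angular": [0,0,0.8]}])

```text
t: 10.15
eef_pos: [0.5172, -0.017, 0.1315]
tool_rot: [0.001, 0.785, 0.619, 0.0]
contact_force: [-1.1, -2.7, 6.2]
gripper_width: 0.448
grasp_force: 40.8
```

```bash
python3 pr.py
```

```text
t 10.15 p [ 0.5172 -0.017   0.1315] q [ 0.165  0.48  -0.313  2.049  0.241  0.645 -0.544] yaw_y -0.2362 tz [ 0.0013 -0.001  -1.    ] F [-1.14 -2.7   6.25] M [-0.543  0.162  0.081]
d to cap grasp [0.004  0.001  0.0015] w 0.44784041090582777 tilt fix (x,y,units) [ 0.0019  0.0009 -0.    ]
```

Request:
drive_tool(deltas=[{"gripper": 255,"offset": [0,-0.0007,0.0001],"angular": [0,0,0.16]},{"gripper": 255,"offset": [0,-0.0014,0.0002],"angular": [0,0,0.32]},{"gripper": 255,"offset": [0,-0.002,0.0003],"angular": [0,0,0.48]},{"gripper": 255,"offset": [0.0003,-0.0025,0.0003],"angular": [0,0,0.64]},{"gripper": 255,"offset": [0.0003,-0.0025,0.0003],"angular": [0,0,0.7]}])

```text
t: 10.65
eef_pos: [0.5155, -0.0161, 0.1313]
tool_rot: [0.001, 0.924, 0.383, 0.001]
contact_force: [1.0, -2.8, 3.7]
gripper_width: 0.441
grasp_force: 40.7
```

```bash
python3 pr.py
```

```text
t 10.65 p [ 0.5155 -0.0161  0.1313] q [ 0.052  0.465 -0.175  2.062  0.136  0.623 -1.001] yaw_y -0.785 tz [ 0.0028 -0.001  -1.    ] F [ 0.99 -2.85  3.7 ] M [-0.598 -0.173 -0.037]
d to cap grasp [0.0045 0.0005 0.0013] w 0.4407509271404361 tilt fix (x,y,units) [ 0.0034 -0.0017 -0.    ]
```

Request:
drive_tool(deltas=[{"gripper": 255,"offset": [0,-0.0003,0],"angular": [0,0,0.08]},{"gripper": 255,"offset": [0,-0.0006,0],"angular": [0,0,0.16]},{"gripper": 255,"offset": [0,-0.0009,0.0001],"angular": [0,0,0.24]},{"gripper": 255,"offset": [0,-0.0009,0.0001],"angular": [0,0,0.24]}])

```text
t: 11.05
eef_pos: [0.5151, -0.0156, 0.1311]
tool_rot: [0.001, 0.955, 0.296, 0.001]
contact_force: [2.4, -4.2, 5.1]
gripper_width: 0.448
grasp_force: 40.6
```

```bash
python3 pr.py
```

```text
t 11.05 p [ 0.5151 -0.0156  0.1311] q [ 0.012  0.462 -0.128  2.065  0.101  0.617 -1.154] yaw_y -0.9701 tz [ 0.0032 -0.001  -1.    ] F [ 2.45 -4.18  5.07] M [-0.967 -0.562 -0.057]
d to cap grasp [0.0045 0.0004 0.0011] w 0.44834032568730225 tilt fix (x,y,units) [ 0.0033 -0.0027  0.    ]
```

Request:
drive_tool(deltas=[{"gripper": 255,"offset": [0,0,0],"angular": [0,0,0.04]},{"gripper": 255,"offset": [0,-0.0002,0],"angular": [0,0,0.08]},{"gripper": 255,"offset": [0,-0.0002,0],"angular": [0,0,0.08]}])

```text
t: 11.35
eef_pos: [0.515, -0.0155, 0.1311]
tool_rot: [0.001, 0.964, 0.266, 0.001]
contact_force: [3.2, -5.1, 4.2]
gripper_width: 0.445
grasp_force: 40.7
```

```bash
python3 pr.py
```

```text
t 11.35 p [ 0.515  -0.0155  0.1311] q [-0.     0.461 -0.112  2.067  0.088  0.615 -1.206] yaw_y -1.0327 tz [ 3.1e-03 -8.0e-04 -1.0e+00] F [ 3.19 -5.11  4.18] M [-1.116 -0.664 -0.118]
d to cap grasp [0.0046 0.0003 0.0011] w 0.4450096494836123 tilt fix (x,y,units) [ 0.0029 -0.0028 -0.    ]
```

Request:
drive_tool(deltas=[{"gripper": 255,"offset": [0,0.001,0],"angular": [0,0,0]},{"gripper": 255,"offset": [0,0.001,0],"angular": [0,0,0.03]},{"gripper": 255,"offset": [0,0.001,0],"angular": [0,0,0.06]},{"gripper": 255,"offset": [0,0.001,0],"angular": [0,0,0.06]}])

```text
t: 11.75
eef_pos: [0.515, -0.0155, 0.131]
tool_rot: [0.0, 0.97, 0.244, 0.001]
contact_force: [1.5, -2.5, 5.2]
gripper_width: 0.445
grasp_force: 40.9
```

```bash
python3 pr.py
```

```text
t 11.75 p [ 0.515  -0.0155  0.131 ] q [-0.009  0.462 -0.101  2.066  0.078  0.615 -1.242] yaw_y -1.0788 tz [ 0.002  0.    -1.   ] F [ 1.5  -2.51  5.24] M [-0.529 -0.352 -0.016]
d to cap grasp [0.0046 0.0001 0.001 ] w 0.44515215069782854 tilt fix (x,y,units) [ 0.0011 -0.0022  0.    ]
```

Request:
drive_tool(deltas=[{"gripper": 255,"offset": [0,0,0],"angular": [0,0,0.03]},{"gripper": 255,"offset": [0,0,0],"angular": [0,0,0.06]},{"gripper": 255,"offset": [0,0,0],"angular": [0,0,0.06]}])

```text
t: 12.05
eef_pos: [0.515, -0.0153, 0.131]
tool_rot: [0.0, 0.975, 0.222, 0.001]
contact_force: [1.1, -2.4, 6.3]
gripper_width: 0.442
grasp_force: 40.9
```

```bash
python3 pr.py
```

```text
t 12.05 p [ 0.515  -0.0153  0.131 ] q [-0.019  0.461 -0.09   2.067  0.07   0.614 -1.28 ] yaw_y -1.1232 tz [ 1.9e-03 -4.0e-04 -1.0e+00] F [ 1.07 -2.43  6.29] M [-0.667 -0.289  0.694]
d to cap grasp [0.0045 0.0001 0.001 ] w 0.4422918622970369 tilt fix (x,y,units) [ 0.0015 -0.002   0.    ]
```

Torque jumped to +0.69 N·m at yaw about −1.10, so the cap has bottomed. I'll push a hair further to confirm, then unwind to find the zero-torque angle.

Request:
drive_tool(deltas=[{"gripper": 255,"offset": [0,0,0],"angular": [0,0,0.02]},{"gripper": 255,"offset": [0,0,0],"angular": [0,0,0.02]}], grip_force=60)

```text
t: 12.25
eef_pos: [0.5149, -0.0152, 0.131]
tool_rot: [0.0, 0.977, 0.215, 0.001]
contact_force: [0.5, -2.6, 7.4]
gripper_width: 0.442
grasp_force: 59.7
```

```bash
python3 pr.py
```

```text
t 12.25 p [ 0.5149 -0.0152  0.131 ] q [-0.022  0.461 -0.086  2.067  0.068  0.614 -1.292] yaw_y -1.1376 tz [ 1.9e-03 -5.0e-04 -1.0e+00] F [ 0.49 -2.61  7.35] M [-0.722 -0.254  1.038]
d to cap grasp [0.0046 0.0001 0.001 ] w 0.4416853703984227 tilt fix (x,y,units) [ 0.0016 -0.0019  0.    ]
```

Request:
drive_tool(deltas=[{"gripper": 255,"offset": [0,0,0],"angular": [0,0,-0.03]},{"gripper": 255,"offset": [0,0,0],"angular": [0,0,-0.03]}])

```text
t: 12.45
eef_pos: [0.515, -0.0153, 0.131]
tool_rot: [0.0, 0.974, 0.226, 0.001]
contact_force: [0.8, -3.1, 6.8]
gripper_width: 0.439
grasp_force: 59.7
```

```bash
python3 pr.py
```

```text
t 12.45 p [ 0.515  -0.0153  0.131 ] q [-0.017  0.461 -0.092  2.067  0.072  0.615 -1.273] yaw_y -1.1147 tz [ 1.9e-03 -3.0e-04 -1.0e+00] F [ 0.79 -3.13  6.8 ] M [-0.599 -0.261  0.63 ]
d to cap grasp [0.0046 0.0001 0.001 ] w 0.43912828856320246 tilt fix (x,y,units) [ 0.0013 -0.002  -0.    ]
```

Request:
drive_tool(deltas=[{"gripper": 255,"offset": [0,0,0],"angular": [0,0,-0.03]},{"gripper": 255,"offset": [0,0,0],"angular": [0,0,-0.03]}])

```text
t: 12.65
eef_pos: [0.515, -0.0154, 0.131]
tool_rot: [0.0, 0.972, 0.237, 0.001]
contact_force: [0.5, -2.2, 7.5]
gripper_width: 0.445
grasp_force: 59.7
```

```bash
python3 pr.py
```

```text
t 12.65 p [ 0.515  -0.0154  0.131 ] q [-0.012  0.461 -0.098  2.067  0.076  0.615 -1.254] yaw_y -1.0926 tz [ 0.002  0.    -1.   ] F [ 0.55 -2.16  7.53] M [-0.528 -0.23   0.185]
d to cap grasp [0.0045 0.0001 0.001 ] w 0.4448750370716518 tilt fix (x,y,units) [ 0.0011 -0.0023 -0.    ]
```

Bottom is at yaw_y ≈ −1.084 by zero torque, consistent loading and unloading, so there was no slip. The back-off target is yaw_y = +0.487.

Request:
drive_tool(deltas=[{"gripper": 255,"offset": [0,0.0005,-0.0001],"angular": [0,0,-0.16]},{"gripper": 255,"offset": [0.0001,0.001,-0.0002],"angular": [0,0,-0.32]},{"gripper": 255,"offset": [0.0003,0.0015,-0.0002],"angular": [0,0,-0.48]},{"gripper": 255,"offset": [0.0005,0.0019,-0.0003],"angular": [0,0,-0.64]},{"gripper": 255,"offset": [0.0007,0.0022,-0.0004],"angular": [0,0,-0.8]}])

```text
t: 13.15
eef_pos: [0.5165, -0.0168, 0.1314]
tool_rot: [0.0, 0.85, 0.527, 0.001]
contact_force: [0.5, -2.0, 6.8]
gripper_width: 0.437
grasp_force: 59.8
```

```bash
python3 pr.py
```

```text
t 13.15 p [ 0.5165 -0.0168  0.1314] q [ 0.122  0.473 -0.259  2.054  0.198  0.636 -0.729] yaw_y -0.4603 tz [ 1.6e-03  3.0e-04 -1.0e+00] F [ 0.54 -2.04  6.8 ] M [-0.382 -0.141 -0.081]
d to cap grasp [0.0042 0.0008 0.0014] w 0.4372120472794014 tilt fix (x,y,units) [ 0.0017 -0.0012 -0.    ]
```

Request:
drive_tool(deltas=[{"gripper": 255,"offset": [0,0.0005,-0.0001],"angular": [0,0,-0.16]},{"gripper": 255,"offset": [0.0001,0.001,-0.0002],"angular": [0,0,-0.32]},{"gripper": 255,"offset": [0.0003,0.0015,-0.0002],"angular": [0,0,-0.48]},{"gripper": 255,"offset": [0.0005,0.0019,-0.0003],"angular": [0,0,-0.64]},{"gripper": 255,"offset": [0.0007,0.0022,-0.0004],"angular": [0,0,-0.8]}])

```text
t: 13.65
eef_pos: [0.5185, -0.0171, 0.1318]
tool_rot: [0.0, 0.645, 0.764, 0.0]
contact_force: [-0.0, -0.8, 8.1]
gripper_width: 0.439
grasp_force: 59.8
```

```bash
python3 pr.py
```

```text
t 13.65 p [ 0.5185 -0.0171  0.1318] q [ 0.248  0.496 -0.415  2.04   0.316  0.665 -0.205] yaw_y 0.168 tz [ 1.1e-03  2.0e-04 -1.0e+00] F [-0.02 -0.75  8.14] M [-0.358 -0.072 -0.054]
d to cap grasp [0.0036 0.0012 0.0018] w 0.43942161361834614 tilt fix (x,y,units) [0.0014 0.     0.    ]
```

Request:
drive_tool(deltas=[{"gripper": 255,"offset": [0.0001,0.0005,-0.0001],"angular": [0,0,-0.15]},{"gripper": 255,"offset": [0.0002,0.001,-0.0002],"angular": [0,0,-0.3]},{"gripper": 255,"offset": [0.0003,0.0013,-0.0002],"angular": [0,0,-0.41]},{"gripper": 255,"offset": [0.0003,0.0013,-0.0002],"angular": [0,0,-0.41]},{"gripper": 255,"offset": [0.0003,0.0013,-0.0002],"angular": [0,0,-0.41]}])

```text
t: 14.15
eef_pos: [0.5195, -0.0168, 0.132]
tool_rot: [0.0, 0.517, 0.856, 0.0]
contact_force: [-0.9, -2.1, 7.4]
gripper_width: 0.439
grasp_force: 59.9
```

```bash
python3 pr.py
python3 - <<'E'
from h import *
im=optics.read_camera("wrist"); s=optics.read_camera("scene")
f=np.zeros((420,800,3),np.uint8); f[:300,:400]=cv2.resize(im,(400,300)); f[:,400:]=cv2.resize(s[225:335,245:350],(400,420),interpolation=cv2.INTER_CUBIC); cv2.imwrite("pics/fin.png",f)
E
```

```text
t 14.15 p [ 0.5195 -0.0168  0.132 ] q [ 0.309  0.511 -0.493  2.033  0.375  0.684  0.059] yaw_y 0.4852 tz [ 5.e-04  0.e+00 -1.e+00] F [-0.93 -2.06  7.4 ] M [-0.4    0.089  0.068]
d to cap grasp [0.0031 0.0012 0.002 ] w 0.4394740284272094 tilt fix (x,y,units) [ 0.0006  0.0003 -0.    ]
```

View pics/fin.png

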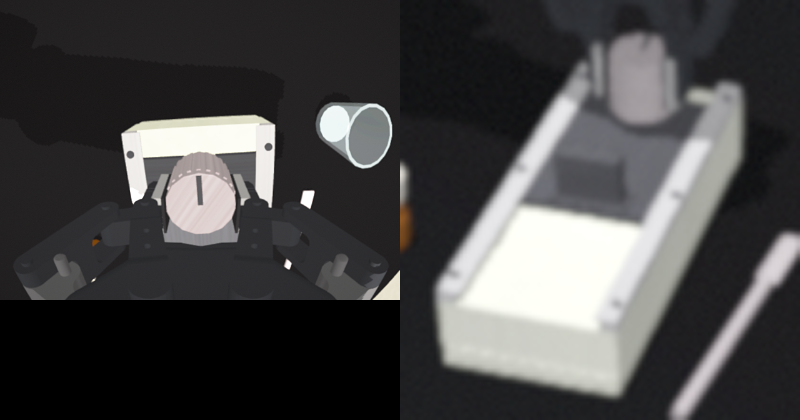

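The final view shows the groove along the cell's +y, which confirms a quarter turn. The cover is shut with its fork under the cap, and the grip is holding.

```bash
python3 -c "
from station import bot
print(bot.hand_in())"
```

```text
the job is handed in; nothing more can be done
None
```

The cover is fully shut and the cap was screwed down to its stop, then backed off a quarter turn (about 1.57 rad by tool angle). The gripper is still holding it there, nothing else on the bench was touched, and the job was handed in at about 14 s.

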